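# Open the lapping machine's cover and hold it at 50 degrees

## Task

The wheel of the small lapping machine is to be checked: loosen the black clamp knob on its deck a quarter turn anticlockwise, and slide the slotted keeper plate outward by its stud until it is clear of the cover. Then raise the hinged clear cover to 50 degrees from closed, so that the wheel can be reached while the wet cover still drains into the bowl, and finish while still holding it open at that angle with the gripper: it falls shut if let go, and must not be dropped or propped on anything. Leave the other things on and around the machine where they are.

Things in the scene. Friction and masses are not known exactly. Their poses are not given: they have to be found in the camera images.
- lapper: Small lapping machine, fixed: grey casing 240 mm (its x) by 390 mm (its y), 90 mm high, with a clear cover over its wheel and a flat deck on its right. Origin on the bench under the wheel's centre; z up, front (handle side) to its -x, left +y; yaw up to 12 degrees either way. Casing front at x = -115 mm, deck from y = -108 to -265 mm.
- cover (a joint): Angle of the cover, rad: 0 closed (level on the casing), growing as its front edge rises; stop at 1.9; 50 degrees is 0.873. The hinge is free: the cover (0.4 to 0.75 kg) falls shut when let go and takes a few newtons at the handle. It cannot rise while the keeper lies over it.
- cover_hinge (a point): Middle of the cover's hinge axis along the machine's rear, 95 mm above the bench. Axes as the machine's: the hinge axis is its y. Fixed to the machine. The cover is a metal frame with a clear pane, 220 mm from hinge axis to front edge, 230 mm wide, 10 mm thick, its mid-plane at hinge height when closed.
- cover_handle (a point): Middle of the cover's round steel grab bar: 10 mm thick, 90 mm long along the machine's y, in the cover's plane, 45 mm in front of its front edge, 265 mm from the hinge axis, joined to the edge by a leg at each end. Closed, 95 mm above the bench; 29 mm clear between bar and casing, nothing beneath. Turns with the cover (its x points towards the hinge).
- knob (a joint): Angle of the clamp knob, rad: starts tight at 0 to 0.3, grows anticlockwise seen from above, stop at 1.6. Tight, its lug holds the keeper (2 mm of play); it lets go from about 0.9 to 1.0 on. It takes about 0.1 N m to turn and stays where it is left.
- knob_grip (a point): Middle of the clamp knob's grip: a black bar 44 mm long (x of this frame, which turns with the knob), 13 mm wide, 22 mm high, axis upright, centre 134 mm above the bench, on a round hub on the keeper plate (plate top 105.5 mm above the bench). At knob angle 0 it lies along the machine's x. Stands at x = -60, y = -170 mm of the machine.
- keeper (a joint): Travel of the keeper plate, m: 0 to 0.001 at the start, its nose 14 to 15 mm over the cover's right edge; grows as it slides out to the machine's right (its -y), stop at 0.032. Clear of the cover beyond 0.015. Takes 1 N or so once the knob is loose; stays where it is left.
- keeper_pull (a point): Grip point of the keeper's pull: an upright steel stud 16 mm across near the outer end of the slotted steel keeper plate (34 mm wide, 4 mm thick, 152 mm long). The stud rises 30 mm above the plate; this point is 21 mm above the plate, 126.5 mm above the bench, 65 mm outward (machine's -y) of the knob's axis when home. Moves with the keeper; axes as the machine's.
- dop: Bystander: brass dop, a small upright cylinder 18 mm across and 36 mm high, standing on the rear of the lapping machine's deck (base 90 mm above the bench). Origin at the centre of its underside.
- oil_bottle: Bystander: white squeeze bottle with a red cap, 52 mm across, 150 mm high. Origin at the centre of its underside.
- paste_jar: Bystander: small amber jar with a cream lid, 52 mm across, 50 mm high. Origin at the centre of its underside.
- green_pot: Bystander: low olive-green pot, 76 mm across, 28 mm high. Origin at the centre of its underside.
- lead_block: Bystander: grey chamfered lead block, 60 x 48 x 38 mm. Origin at the centre of its underside.
- caliper: Bystander: steel caliper lying flat, 190 mm long (its x), 8 mm thick. Origin at the centre of its underside.
- tang: Bystander: polishing tang: dark bar on three legs with a red clamp head, 140 mm long (its x), 94 mm wide, 62 mm high. Origin at the centre of its underside.
- spare_lap: Bystander: spare lap wheel lying flat, a plain metal disc 152 mm across and 10 mm thick. Origin at the centre of its underside.

How it is judged:
By the outcome, as a careful person would: the job done as asked, in the order asked, and still so for the second after the job is handed in, while the arm keeps its last pose, push and grip.
It also fails if it takes over 54 s, if anything falls off the work surface, if the arm or the gripper's body presses on something with over 40 N, if the wrist force passes 120 N, or if a joint passes its speed limit or range.

## Robot

A 7-joint arm with a two-finger parallel gripper is mounted at the origin on the work surface. World frame = base frame: x ahead of the robot, y to its left, z up, the work surface at z = 0. Lengths are in m, angles in rad, forces in N, time in s.
With the tool pointing down it reaches from about 0.4 to 0.85 m from the base axis. Payload 10.4 kg.
Tool frame: the origin (TCP) lies at the very end of the fingers, on their centre line; the grasp point (between the pads) lies 19 mm behind it; z points along the fingers, y is the line along which they close (so a half turn about z gives the same grasp; the last joint's range is limited). The gripper opens to 85 mm and grips with 20 to 120 N. Pads are 22 mm wide; open, the fingers measure 114 mm over their backs; the gripper's body (76 mm by 85 mm) begins 54 mm behind the grasp point. The pads swing forward as they close: fully open they stand 13 mm farther back than shut.
Start: joints at [1.191, 0.332, -0.065, 1.46, 0.022, 1.35, -0.088], TCP at [0.218, -0.586, 0.231] pointing down, gripper open.
Joint ranges: [-2.6, 2.6], [-0.5, 2.12], [-1.47, 1.34], [0.16, 2.42], [-1.27, 4.41], [0.06, 2.06], [-2.6, 2.6]. Speed limits (rad/s): [2.22, 2.22, 2.79, 2.79, 3.14, 3.14, 3.14].

## Interface

Orientations are given as a unit quaternion [x, y, z, w].
In Python, from plant import arm gives the robot as it stands.
- The arm moves only by the shell command python3 -m pendant 'ROWS' [FORCE]. ROWS is JSON, a list that holds one entry, the list of rows, each a list of 7 numbers: the turn, a rotation vector about the tool's x, y, z in units of 8 degrees (1.0 is 8 degrees), then the shift along the tool's x, y, z in units of 60 mm (1.0 is 60 mm), then the closure, from 0 (fully open) to 1 (shut). A call has 1 to 8 rows; each row is the pose to reach, as a shift and turn from the pose commanded when the call began, along the tool's axes at that moment; what a row does not reach only later rows make up. A row lasts 1/8 s, in which the tool goes at most 62.5 mm and 10.7 degrees, less where a joint would pass 70% of its speed; a pose out of reach is approached as far as the arm can. A call with a gripper value outside its range is refused whole. The fingers move at their own pace and stop on an object; FORCE is the grip in N (left out, the last holds). Time passes only in rows, so rows that repeat a pose let the fingers close. It gives the time, the measured TCP pose, the force, the opening and the grip force at its end, in the units of the state.
- arm.sense(): the state, without advancing time (a new reading comes with each control period).
- arm.camera(name): name is "scene" or "top" or "wrist"; returns the picture (384x512x3 uint8, red, green, blue); there is no depth.
- arm.get_calibration(name): a dict with "intrinsics" (3x3 intrinsics, pixels), "rvec" (rotation vector, rad) and "tvec" (3), from world to camera coordinates, as OpenCV has them; the wrist camera has in their place "mount" (4x4, takes a point from camera to tool coordinates, whose origin is the TCP and whose axes are the flange's). Camera axes: x right, y down, z forward; pixel columns grow to the right and rows downward; lengths in m; the calibration is good to about 2 mm. A picture is of the moment at which its call begins: read the wrist's pose just before it. get_calibration takes no time and is no camera call.
- arm.finish_job(): hands the job in; it is judged then, once.
The state is a dict: "t": time; "q": joint angles; "qd": joint speeds; "effort": joint torques, N m; "tcp_pos": TCP position; "eef_rot": TCP orientation; "wrist_force": force on the tool from outside, world axes, zero at the start; "wrist_torque": the same for the moment, N m; "grip_width": finger opening in m; "finger_force": force on a finger pad.
Only numpy, scipy, OpenCV 4.12 (cv2) and the standard library are available. Lean on these libraries where they do the work, as an engineer would, in place of code of your own. Each camera call takes 0.05 s, during which the arm holds its last target. There are 200 camera calls.

## Working session

There is one attempt and no reset: what is moved stays moved. The work goes in short steps, Python scripts to look and compute and a shell command to move; the robot and the scene stay as the last step left them, time stands still between calls to the robot, and variables do not carry over. Pictures are saved under pics/ and viewed, at most 10 in all, crops included, and the job is handed in when it is done.

```bash
mkdir -p pics; ls; python3 - <<'E'
from plant import arm
import cv2,numpy as np
s=arm.sense();print({k:np.round(v,3).tolist() for k,v in s.items()})
for n in("scene","top"):
    cv2.imwrite(f"pics/{n}.png",arm.camera(n)[:,:,::-1]);c=arm.get_calibration(n);print(n,c)
print(arm.get_calibration("wrist"))
a=[cv2.imread(f"pics/{n}.png") for n in("top","scene")]
E
```

```text
pics
{'t': 0.0, 'q': [1.191, 0.333, -0.065, 1.461, 0.022, 1.35, -0.088], 'qd': [0.001, 0.002, 0.0, 0.001, -0.001, 0.0, -0.002], 'effort': [-0.001, -62.545, 0.048, -39.161, 0.016, 0.01, 0.0], 'tcp_pos': [0.218, -0.585, 0.231], 'eef_rot': [0.984, 0.177, -0.0, -0.001], 'wrist_force': [-0.172, -0.163, 0.289], 'wrist_torque': [0.029, -0.012, 0.009], 'finger_force': 0.0, 'grip_width': 0.085}
scene {'intrinsics': array([[352.2233097 ,   0.        , 255.27308924],
       [  0.        , 352.2233097 , 186.1086068 ],
       [  0.        ,   0.        ,   1.        ]]), 'rvec': array([ 1.95050069,  1.2993435 , -0.6381171 ]), 'tvec': array([-0.28975977, -0.18354007,  1.50084325])}
top {'intrinsics': array([[432.96068543,   0.        , 245.9087561 ],
       [  0.        , 432.96068543, 192.36575472],
       [  0.        ,   0.        ,   1.        ]]), 'rvec': array([ 2.07806549, -2.12453879,  0.23811049]), 'tvec': array([0.11852759, 0.55256425, 1.32649215])}
{'intrinsics': array([[266.88116934,   0.        , 257.8105964 ],
       [  0.        , 266.88116934, 195.87004169],
       [  0.        ,   0.        ,   1.        ]]), 'mount': array([[-4.08946167e-04, -9.64269455e-01, -2.64923103e-01,
         6.60834714e-02],
       [ 9.99999891e-01, -4.53714317e-04,  1.07792543e-04,
         1.71779211e-05],
       [-2.24140461e-04, -2.64923030e-01,  9.64269536e-01,
        -1.42437501e-01],
       [ 0.00000000e+00,  0.00000000e+00,  0.00000000e+00,
         1.00000000e+00]])}
```

View pics/top.png

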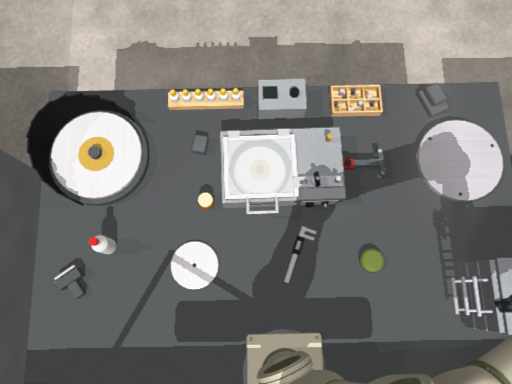

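View pics/scene.png

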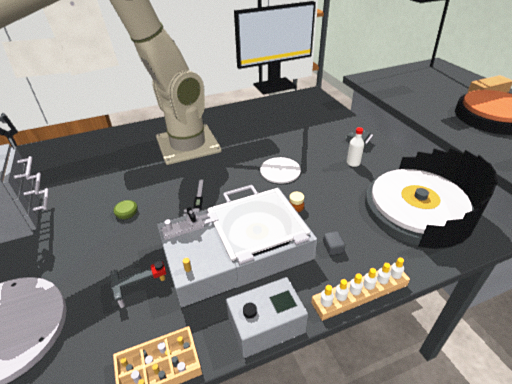

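The top view shows the machine with its handle near (262,205), the knob near (317,180), the stud near (338,179), the dop at (329,136) and the tang's red head at (348,162). I'll enlarge this part for measuring.

```bash
cat > h.py <<'E'
import cv2,numpy as np
from plant import arm
from scipy.spatial.transform import Rotation as R
def ray(n,uv,s=None):
    c=arm.get_calibration(n);K=c["intrinsics"]
    d=np.linalg.inv(K)@np.array([uv[0],uv[1],1.])
    if n=="wrist":
        M=c["mount"];A=R.from_quat(s["eef_rot"]).as_matrix()
        return np.array(s["tcp_pos"])+A@M[:3,3],A@M[:3,:3]@d
    A=cv2.Rodrigues(c["rvec"])[0];return -A.T@c["tvec"],A.T@d
def plane(n,uv,z,s=None):
    o,d=ray(n,uv,s);return o+d*(z-o[2])/d[2]
def proj(n,p,s=None):
    c=arm.get_calibration(n)
    if n=="wrist":
        A=R.from_quat(s["eef_rot"]).as_matrix();M=c["mount"]
        q=M[:3,:3].T@(A.T@(np.array(p)-s["tcp_pos"])-M[:3,3])
    else: q=cv2.Rodrigues(c["rvec"])[0]@p+c["tvec"]
    u=c["intrinsics"]@q;return u[:2]/u[2]
def units(T,s=None):  # world target offset -> tool units
    s=s or arm.sense();return R.from_quat(s["eef_rot"]).inv().apply(np.array(T)-s["tcp_pos"])/0.06
E
python3 - <<'E'
import cv2
i=cv2.imread("pics/top.png")[115:225,210:360]
cv2.imwrite("pics/c1.png",cv2.resize(i,None,fx=5.33,fy=5.33,interpolation=cv2.INTER_CUBIC))
E
```

```text
(no output)
```

View pics/c1.png

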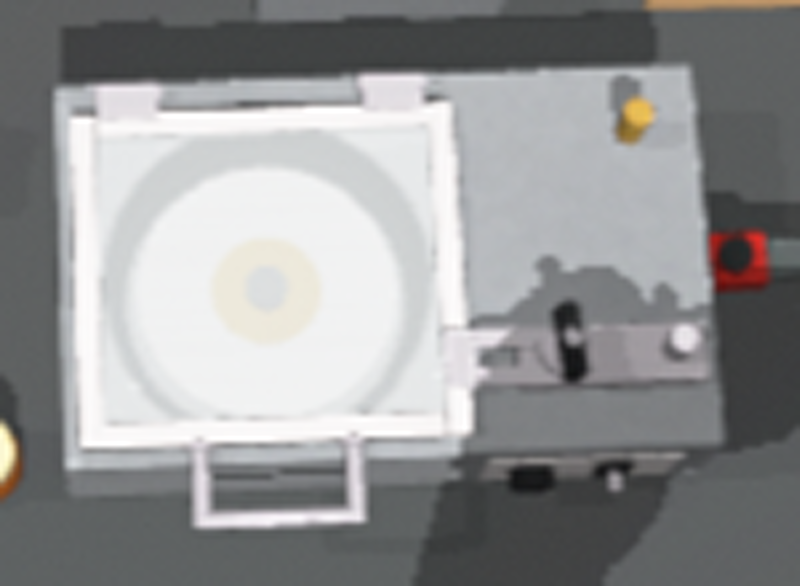

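The crop shows the handle bar from (195,521) to (366,518), the knob bar from (567,305) to (575,378), the stud top at (684,340), and the casing top corners at (57,88), (692,66) and (722,443).

```bash
python3 - <<'E'
from h import *
f=lambda x,y:(210+(x+.5)/5.33-.5,115+(y+.5)/5.33-.5)
P={}
for k,x,y,z in [("hl",198,521,.1),("hr",362,518,.1),("stud",684,340,.1355),("knob",571,341,.145),("k1",567,305,.145),("k2",575,378,.145),("RL",57,88,.09),("RR",692,66,.09),("FR",722,443,.09),("dop",638,111,.126),("red",738,255,.06)]:
    P[k]=plane("top",f(x,y),z);print(k,P[k].round(4))
# fit of machine pose: origin, yaw
L={"hl":(-.16,.045),"hr":(-.16,-.045),"stud":(-.06,-.235),"knob":(-.06,-.17),"RL":(.125,.125),"RR":(.125,-.265),"FR":(-.115,-.265)}
a=np.array([L[k] for k in L]);b=np.array([P[k][:2] for k in L])
ca,cb=a.mean(0),b.mean(0);U,S,V=np.linalg.svd((a-ca).T@(b-cb));A=(U@V).T
o=cb-A@ca;print("origin",o,"yaw",np.degrees(np.arctan2(A[1,0],A[0,0])));print((b-(a@A.T+o)).round(4))
E
```

```text
hl [0.4832 0.1052 0.1   ]
hr [0.4828 0.0101 0.1   ]
stud [ 0.5759 -0.1758  0.1355]
knob [ 0.5743 -0.1094  0.145 ]
k1 [ 0.5956 -0.1083  0.145 ]
k2 [ 0.5526 -0.1104  0.145 ]
RL [0.755  0.1852 0.09  ]
RR [ 0.7604 -0.2028  0.09  ]
FR [ 0.5247 -0.2039  0.09  ]
dop [ 0.7188 -0.1605  0.126 ]
red [ 0.6485 -0.2294  0.06  ]
origin [0.63682451 0.05996449] yaw 0.24805427356483287
[[ 0.0065  0.0009]
 [ 0.0058 -0.0042]
 [-0.0019 -0.0005]
 [-0.0033  0.0009]
 [-0.0062 -0.0003]
 [-0.0026  0.0017]
 [ 0.0017  0.0016]]
```

```bash
python3 - <<'E'
from h import *
print(units([.574,-.109,.23]))
E
```

```text
[ 8.3303493  -5.36657533  0.01607278]
```

```bash
python3 -m pendant '[[[0,0,0.3,0.6,-0.4,0,0.2],[0,0,0.6,1.4,-0.9,0,0.5],[0,0,0.9,2.2,-1.4,0,0.5],[0,0,1.2,3.0,-1.9,0,0.5],[0,0,1.5,3.8,-2.4,0,0.5],[0,0,1.8,4.6,-2.9,0,0.5],[0,0,2.0,5.4,-3.4,0,0.5],[0,0,2.2,6.1,-3.9,0,0.5]]]' 40; python3 -c "
from h import *
print(units([.574,-.109,.21]))"
```

```text
t: 1.1
tcp_pos: [0.4804, -0.2366, 0.2311]
eef_rot: [1.0, 0.025, -0.0, -0.0]
wrist_force: [1.3, 0.0, -0.2]
grip_width: 0.0428
finger_force: 0.0
[ 1.66293113 -2.04797114  0.3517779 ]
```

```bash
python3 -m pendant '[[[0,0,0,0.5,-0.7,0.1,0.5],[0,0,0,1.0,-1.3,0.2,0.5],[0,0,0,1.5,-1.8,0.35,0.5],[0,0,0,1.66,-2.05,0.35,0.5],[0,0,0,1.66,-2.05,0.35,0.5],[0,0,0,1.66,-2.05,0.35,0.5]]]'; python3 - <<'E'
from h import *
s=arm.sense();i=arm.camera("wrist")
import json;json.dump({k:np.array(s[k]).tolist() for k in("tcp_pos","eef_rot")},open("w1.json","w"))
cv2.imwrite("pics/w1.png",i[:,:,::-1]);print(s["tcp_pos"],s["eef_rot"])
for p in([.574,-.109,.145],[.576,-.176,.1355]):print(proj("wrist",p,s))
E
```

```text
t: 1.85
tcp_pos: [0.5723, -0.1126, 0.2105]
eef_rot: [1.0, 0.024, -0.0, 0.001]
wrist_force: [-0.2, -0.5, 0.7]
grip_width: 0.043
finger_force: 0.0
[ 0.57228973 -0.11260885  0.210527  ] [ 9.99717347e-01  2.37685946e-02 -6.24328516e-05  5.25125980e-04]
[253.01485642 204.29937495]
[331.96385745 202.27403162]
```

View pics/w1.png

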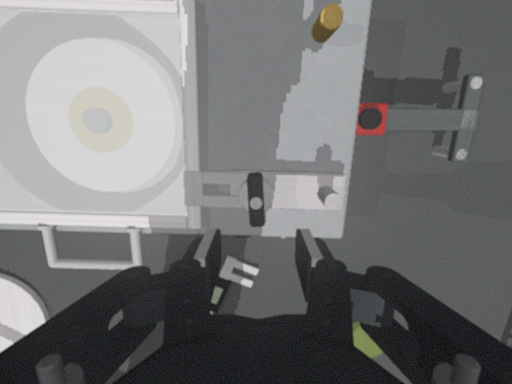

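The wrist view shows the knob bar from about (252,175) to (259,222), the stud top near (332,199) and the handle bar at row 265, from 50 to 142. All of this agrees with the top-view estimates. Next I'll refine the knob and the handle.

```bash
python3 - <<'E'
from h import *
import json
s=json.load(open("w1.json"));i=cv2.imread("pics/w1.png")
m=(i.max(2)<50).astype(np.uint8);m[:160]=0;m[232:]=0;m[:,:225]=0;m[:,290:]=0
n,l,st,c=cv2.connectedComponentsWithStats(m);k=1+st[1:,4].argmax();print(st[k],c[k])
r=cv2.minAreaRect(np.argwhere(l==k)[:,::-1].astype(np.float32));b=cv2.boxPoints(r);print(r)
P=np.array([plane("wrist",p,.145,s) for p in b]);print(P.round(4),P.mean(0))
for nm,p,z in[("stud",(332,199),.1355),("hl",(52,264.5),.1),("hr",(138,265.5),.1),("coverR",(200,223),.1),("RF",(343,236),.09)]:print(nm,plane("wrist",p,z,s).round(4))
E
```

```text
[252 174   1   1   1] [252. 174.]
((252.0, 174.0), (0.0, 0.0), 0.0)
[[ 0.599  -0.1071  0.145 ]
 [ 0.599  -0.1071  0.145 ]
 [ 0.599  -0.1071  0.145 ]
 [ 0.599  -0.1071  0.145 ]] [ 0.59899043 -0.1071378   0.145     ]
stud [ 0.5789 -0.1757  0.1355]
hl [0.4837 0.1005 0.1   ]
hr [0.4867 0.0098 0.1   ]
coverR [ 0.5378 -0.0562  0.1   ]
RF [ 0.5261 -0.2062  0.09  ]
```

```bash
python3 - <<'E'
from h import *
import json
s=json.load(open("w1.json"));i=cv2.imread("pics/w1.png");print(i[200,235:280].max(1))
m=(i.max(2)<75).astype(np.uint8);m[:160]=0;m[232:]=0;m[:,:225]=0;m[:,290:]=0
n,l,st,c=cv2.connectedComponentsWithStats(m);k=1+st[1:,4].argmax();print(st[k],c[k])
r=cv2.minAreaRect(np.argwhere(l==k)[:,::-1].astype(np.float32));b=cv2.boxPoints(r);print(r)
P=np.array([plane("wrist",p,.142,s) for p in b]);print(P.round(4),P.mean(0))
E
```

```text
[144 146 146 143 144 145 151 149 145 149 152 154 136  94  66 112 139 152
 153 146 145 146 150 153 151 138 109  80  88 129 140 142 142 140 138 142
 147 160 181 187 189 191 187 189 190]
[247 173  16  28 340] [254.70294118 185.17647059]
((254.51377868652344, 186.23448181152344), (26.83596420288086, 14.269451141357422), 86.633544921875)
[[ 0.5988 -0.1028  0.142 ]
 [ 0.6    -0.1141  0.142 ]
 [ 0.5778 -0.1165  0.142 ]
 [ 0.5765 -0.1049  0.142 ]] [ 0.58830214 -0.10956971  0.142     ]
```

```bash
python3 -m pendant '[[[0,0,-0.1,0.08,-0.05,0.5,0.5],[0,0,-0.2,0.08,-0.05,1.0,0.5],[0,0,-0.2,0.08,-0.05,1.5,0.5],[0,0,-0.2,0.08,-0.05,1.5,0.5],[0,0,-0.2,0.08,-0.05,1.5,0.9],[0,0,-0.2,0.08,-0.05,1.5,1],[0,0,-0.2,0.08,-0.05,1.5,1],[0,0,-0.2,0.08,-0.05,1.5,1]]]' 50
```

```text
t: 2.9
tcp_pos: [0.5787, -0.1104, 0.1238]
eef_rot: [0.999, 0.038, 0.002, 0.002]
wrist_force: [-2.2, -5.8, 9.5]
grip_width: 0.0119
finger_force: 52.2
```

```bash
python3 -m pendant '[[[0,0,-1,0,0,-0.05,1],[0,0,-2.2,0,0,-0.05,1],[0,0,-3.4,0,0,-0.05,1],[0,0,-4.6,0,0,-0.05,1],[0,0,-5.8,0,0,-0.05,1],[0,0,-7,0,0,-0.05,1],[0,0,-8.2,0,0,-0.05,1],[0,0,-9.2,0,0,-0.05,1]]]'; python3 -c "
from h import *
s=arm.sense();print(s['q'],s['wrist_torque'],R.from_quat(s['eef_rot']).as_matrix()[:,0])"
```

```text
t: 3.9
tcp_pos: [0.5769, -0.1084, 0.1239]
eef_rot: [0.776, 0.631, -0.001, -0.0]
wrist_force: [-3.3, -1.2, -5.6]
grip_width: 0.0118
finger_force: 52.2
[ 0.62862389  0.40717601 -0.64389001  1.66651236  0.2634031   1.15711935
 -0.28809883] [ 0.15609679  0.65102101 -0.12205627] [ 2.03577221e-01  9.79058503e-01 -8.73375844e-04]
```

```bash
python3 -m pendant '[[[0,0,-0.9,0,0,0,1],[0,0,-1.6,0,0,0,1],[0,0,-1.6,0,0,0,1],[0,0,-1.6,0,0,0,1],[0,0,-1.6,0,0,0,0.65],[0,0,-1.6,0,0,0,0.65],[0,0,-1.6,0,0,-0.6,0.65],[0,0,-1.6,0,0,-1.2,0.65]]]'; python3 -c "
from h import *
s=arm.sense();print(s['q'],R.from_quat(s['eef_rot']).as_matrix()[:,0], units([.5785,-.1757,.19]))"
```

```text
t: 4.9
tcp_pos: [0.5778, -0.1075, 0.1969]
eef_rot: [0.702, 0.712, 0.0, 0.0]
wrist_force: [0.6, -1.0, -0.4]
grip_width: 0.0301
finger_force: 0.0
[ 0.67394926  0.35172553 -0.70212179  1.5820475   0.23358254  1.29276635
 -0.04740823] [-1.47930860e-02  9.99890572e-01 -9.05107094e-05] [-1.13693948 -0.00588573  0.11565156]
```

```bash
python3 -m pendant '[[[0,0,0,-0.6,0,0,0.5],[0,0,0,-1.12,0,0,0.5],[0,0,0,-1.12,0,0,0.5],[0,0,0,-1.12,0,0,0.5]]]'; python3 - <<'E'
from h import *
s=arm.sense();i=arm.camera("wrist")
cv2.imwrite("pics/w2.png",i[:,:,::-1]);print(s["tcp_pos"],s["eef_rot"],units([.578,-.175,.112],s))
for p in([.5775,-.1095,.145],[.578,-.175,.1355]):print(proj("wrist",p,s))
E
```

```text
t: 5.4
tcp_pos: [0.5789, -0.174, 0.1959]
eef_rot: [0.702, 0.712, 0.0, 0.0]
wrist_force: [0.5, -0.1, 0.0]
grip_width: 0.0427
finger_force: 0.0
[ 0.57891583 -0.17399091  0.19585348] [7.01708448e-01 7.12464023e-01 4.29991294e-04 2.92940824e-04] [-0.01684411 -0.01694873  1.39753832]
[258.34282343 125.73371863]
[257.6754957  210.25342352]
```

View pics/w2.png

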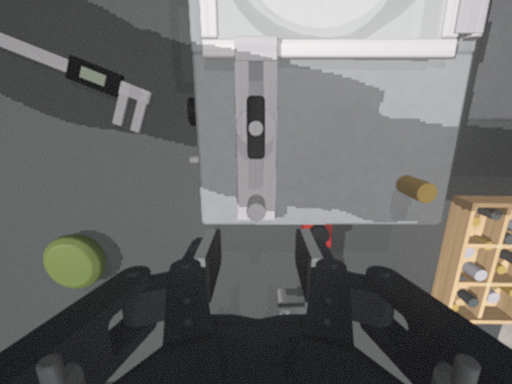

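The knob bar now lies along the machine's y, at (256,96)–(256,158). The stud top is at (257,208), as predicted, so I can descend and grip it.

```bash
python3 -m pendant '[[[0,0,0,0,0,0.5,0.5],[0,0,0,0,0,1.0,0.5],[0,0,0,0,0,1.37,0.5],[0,0,0,0,0,1.37,0.5],[0,0,0,0,0,1.37,0.9],[0,0,0,0,0,1.37,1],[0,0,0,0,0,1.37,1],[0,0,0,0,0,1.37,1]]]' 50
```

```text
t: 6.45
tcp_pos: [0.5777, -0.1749, 0.1146]
eef_rot: [0.702, 0.712, -0.001, -0.0]
wrist_force: [-10.4, 1.1, 8.0]
grip_width: 0.0139
finger_force: 48.9
```

```bash
python3 -m pendant '[[[0,0,0,-0.1,0,0,1],[0,0,0,-0.2,0,0,1],[0,0,0,-0.3,0,0,1],[0,0,0,-0.4,0,0,1],[0,0,0,-0.42,0,0,1],[0,0,0,-0.42,0,0,1]]]'
```

```text
t: 7.2
tcp_pos: [0.5781, -0.2008, 0.1146]
eef_rot: [0.702, 0.712, -0.001, 0.0]
wrist_force: [-9.0, -1.5, 8.1]
grip_width: 0.0143
finger_force: 48.8
```

```bash
python3 -m pendant '[[[0,0,0,0,0,0,0.6],[0,0,0,0,0,0,0.6],[0,0,0,0,0,-0.3,0.6],[0,0,0,0,0,-0.9,0.6],[0,0,0,0.2,0,-1.5,0.6],[0,0,0,0.8,-0.2,-1.8,0.6],[0,0,0,1.6,-0.5,-1.8,0.6],[0,0,0,2.4,-0.9,-1.8,0.6]]]'; python3 -c "
from h import *
print(units([.487,.058,.2]),arm.sense()['q'])"
```

```text
t: 8.2
tcp_pos: [0.5228, -0.0548, 0.2227]
eef_rot: [0.702, 0.712, 0.001, 0.001]
wrist_force: [0.6, 1.2, 0.4]
grip_width: 0.0343
finger_force: 0.0
[ 1.88942753 -0.56864405  0.37742119] [ 0.70200195  0.18843097 -0.7593591   1.70412988  0.13449008  1.30015892
 -0.06911356]
```

```bash
python3 -m pendant '[[[0,0,0,0.7,-0.2,0.1,0.65],[0,0,0,1.4,-0.4,0.3,0.65],[0,0,0,1.9,-0.57,0.37,0.65],[0,0,0,1.9,-0.57,0.37,0.65],[0,0,0,1.9,-0.57,0.37,0.65]]]'; python3 - <<'E'
from h import *
s=arm.sense();i=arm.camera("wrist")
cv2.imwrite("pics/w3.png",i[:,:,::-1]);print(s["tcp_pos"],s["eef_rot"],s["q"])
for p in([.487,.058,.1],[.487,.103,.1],[.487,.013,.1]):print(proj("wrist",p,s))
E
```

```text
t: 8.82
tcp_pos: [0.4875, 0.0562, 0.1998]
eef_rot: [0.702, 0.712, 0.0, 0.001]
wrist_force: [-0.4, 0.1, 0.3]
grip_width: 0.0297
finger_force: 0.0
[0.48748061 0.05622885 0.19983804] [7.01991995e-01 7.12184462e-01 2.51045318e-04 6.83507792e-04] [ 0.59023466  0.12874544 -0.84467488  1.81466083  0.10258882  1.24165832
 -0.26905162]
[258.11864191 194.04899497]
[258.83830468 145.48815049]
[257.46448536 238.18966127]
```

View pics/w3.png

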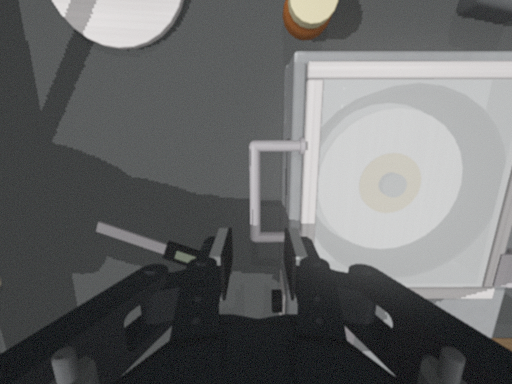

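The bar runs from (255,146) to (255,237), with its middle at x≈0.4845, y≈0.060. The casing front is at u≈290.

```bash
python3 -m pendant '[[[0,0,0,0.06,-0.05,0.6,0.7],[0,0,0,0.06,-0.05,1.2,0.7],[0,0,0,0.06,-0.05,1.7,0.7],[0,0,0,0.06,-0.05,2.04,0.7],[0,0,0,0.06,-0.05,2.04,0.7],[0,0,0,0.06,-0.05,2.04,1],[0,0,0,0.06,-0.05,2.04,1],[0,0,0,0.06,-0.05,2.04,1]]]' 60
```

```text
t: 9.88
tcp_pos: [0.4846, 0.0599, 0.0775]
eef_rot: [0.702, 0.712, 0.0, 0.001]
wrist_force: [0.2, -2.6, 6.1]
grip_width: 0.0079
finger_force: 58.8
```

```bash
python3 - <<'E'
import numpy as np
for a in range(0,51,5):
    t=np.radians(a);print(a,(.265*(1-np.cos(t))/.06).round(2),(-.265*np.sin(t)/.06).round(2))
E
```

```text
0 0.0 -0.0
5 0.02 -0.38
10 0.07 -0.77
15 0.15 -1.14
20 0.27 -1.51
25 0.41 -1.87
30 0.59 -2.21
35 0.8 -2.53
40 1.03 -2.84
45 1.29 -3.12
50 1.58 -3.38
```

```bash
python3 -m pendant '[[[0,0,0,0,0.01,-0.2,1],[0,0,0,0,0.02,-0.38,1],[0,0,0,0,0.07,-0.77,1],[0,0,0,0,0.15,-1.14,1],[0,0,0,0,0.27,-1.51,1],[0,0,0,0,0.27,-1.51,1]]]'
```

```text
t: 10.62
tcp_pos: [0.5001, 0.0602, 0.1683]
eef_rot: [0.702, 0.712, -0.0, 0.0]
wrist_force: [0.1, -3.3, -4.2]
grip_width: 0.0076
finger_force: 58.9
```

```bash
python3 -m pendant '[[[0,0,0,0,0.14,-0.36,1],[0,0,0,0,0.32,-0.70,1],[0,0,0,0,0.53,-1.02,1],[0,0,0,0,0.76,-1.33,1],[0,0,0,0,1.02,-1.61,1],[0,0,0,0,1.31,-1.87,1],[0,0,0,0,1.31,-1.87,1],[0,0,0,0,1.31,-1.87,1]]]'; python3 - <<'E'
from h import *
s=arm.sense()
d=np.array(s["tcp_pos"])-[.4846,.0599,.0775];print(d,np.degrees(np.arctan2(d[2],.265-d[0])),s["wrist_force"],s["wrist_torque"])
a=arm.camera("scene");b=arm.camera("top");cv2.imwrite("pics/s2.png",a[:,:,::-1]);cv2.imwrite("pics/t2.png",b[:,:,::-1])
w=arm.camera("wrist")
E=cv2.resize(a[120:312,110:366],None,fx=1.5625,fy=1.5625,interpolation=2);F=cv2.resize(b[100:220,200:360],None,fx=2.5,fy=2.5,interpolation=2)
cv2.imwrite("pics/end.png",np.hstack([E,F])[:,:,::-1])
E
```

```text
t: 11.62
tcp_pos: [0.5758, 0.0615, 0.2811]
eef_rot: [0.702, 0.712, -0.003, -0.001]
wrist_force: [-24.4, -7.3, 23.6]
grip_width: 0.0078
finger_force: 60.6
[0.09120135 0.00159181 0.20357109] 49.510983422514556 [-24.38604949  -7.29426063  23.56325459] [-1.51974125  5.20037439  0.06854358]
```

View pics/end.png

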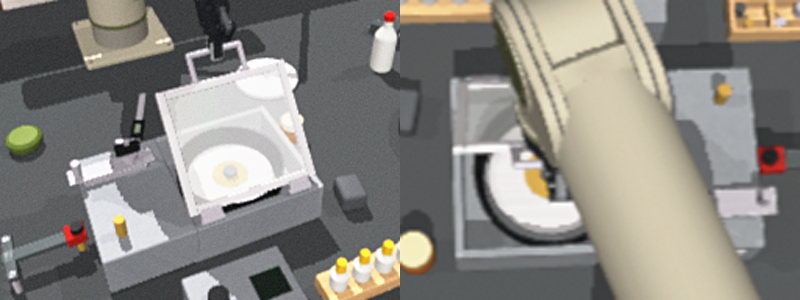

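The scene view shows the cover raised, the keeper out and the bystanders in place. A radial push of about 34 N at the handle has to be relieved.

```bash
python3 -m pendant '[[[0,0,0,0,-0.02,-0.03,1],[0,0,0,0,-0.04,-0.05,1],[0,0,0,0,-0.04,-0.05,1],[0,0,0,0,-0.04,-0.05,1]]]'; python3 - <<'E'
from h import *
s=arm.sense()
d=np.array(s["tcp_pos"])-[.4846,.0599,.0775];print(d,np.degrees(np.arctan2(d[2],.265-d[0])),np.hypot(d[2],.265-d[0]),s["wrist_force"],s["wrist_torque"])
w=arm.camera("wrist");cv2.imwrite("pics/w4.png",w[:,:,::-1])
E
```

```text
t: 12.28
tcp_pos: [0.576, 0.0615, 0.2818]
eef_rot: [0.702, 0.712, -0.0, -0.0]
wrist_force: [-0.1, -2.0, -5.1]
grip_width: 0.0073
finger_force: 58.8
[0.09144519 0.00159321 0.20425927] 49.646142921338 0.26803566863892053 [-0.08537446 -2.04928721 -5.14506542] [-0.60904315  0.12366885  0.04866534]
```

View pics/w4.png

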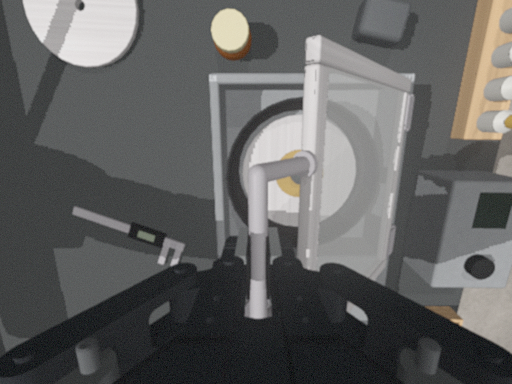

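Relieving it left about 5 N on the wrist, which is the weight of the cover. As a final check of the angle, I'll compare the scene views before and after against the projected geometry.

```bash
python3 - <<'E'
from h import *
a=cv2.imread("pics/scene.png");b=arm.camera("scene")[:,:,::-1];cv2.imwrite("pics/s3.png",b)
cv2.imwrite("pics/cmp.png",np.hstack([cv2.resize(x[130:280,200:330],None,fx=3,fy=3,interpolation=2) for x in(a,b)]))
y=.0605
for hx,hz in((.7495,.095),(.7525,.095)):
  for t in(0,46,48,50,52):
    c=np.array([-np.cos(np.radians(t)),0,np.sin(np.radians(t))]);H=np.array([hx,y,hz])
    print(hx,t,*[((proj("scene",H+r*c+[0,w,0])-[200,130])*3).round(0) for r,w in((.22,.115),(.22,-.115),(.265,.045),(.265,-.045))])
E
```

```text
0.7495 0 [233. 175.] [ 21. 235.] [155. 167.] [ 74. 189.]
0.7495 46 [267.  85.] [ 23. 148.] [182.  55.] [87. 78.]
0.7495 48 [270.  83.] [ 24. 147.] [185.  53.] [89. 76.]
0.7495 50 [273.  82.] [ 25. 146.] [188.  51.] [91. 74.]
0.7495 52 [277.  81.] [ 27. 145.] [191.  49.] [93. 73.]
0.7525 0 [234. 177.] [ 22. 237.] [156. 169.] [ 75. 191.]
0.7525 46 [269.  86.] [ 24. 150.] [184.  56.] [88. 80.]
0.7525 48 [272.  85.] [ 25. 149.] [186.  54.] [90. 78.]
0.7525 50 [275.  84.] [ 26. 148.] [190.  52.] [92. 76.]
0.7525 52 [278.  83.] [ 28. 147.] [193.  51.] [94. 75.]
```

View pics/cmp.png

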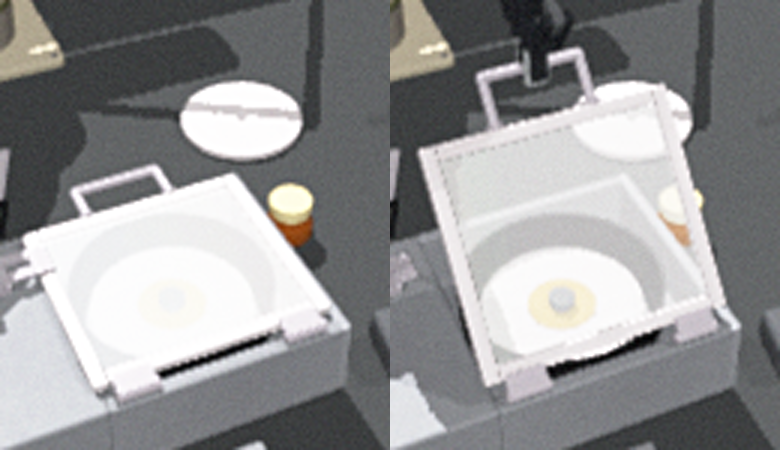

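The closed view agrees with the projection. In the open view, the bar ends at (192,51) and (88,77) and the cover corner at (273,87) fit 50°, give or take a degree. The keeper is clear, so I'm handing in.

```bash
python3 -c "
from plant import arm
print(arm.finish_job())"
```

```text
the job is handed in; nothing more can be done
None
```

I turned the clamp knob about a quarter turn anticlockwise and slid the keeper out about 26 mm, clear of the cover; the gripper is holding the cover at about 50° (±1° from the images), nothing else looked moved in the last pictures, and the job was handed in at about 12 s.

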